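# Clamp a painting panel in the holding jig

## Task

Clamp the small painting panel in the holding jig on the studio table, ready for touching up: flip the orange cam lever on the sliding fence away from the robot to free the fence, slide the fence along until the panel lies square and snug between the fence and the fixed wooden stop with no gap on either side, then flip the lever all the way back towards the robot to lock it. Let go and leave the crockery and the brush jar where they stand.

Things in the scene. Friction and masses are not known exactly. Their poses are not given: they have to be found in the camera images.
- jig: the holding jig: plywood board 220 (x) x 340 (y) x 18 mm thick, fixed to the table, turned up to 0.4 rad. Origin: centre of its underside, on the table. z up, x across the board (at yaw 0 away from the robot), y along it, the direction in which the fence slides to close. A fixed dark wooden stop (200 x 28 mm, its top 48 mm above the table) stands at the +y end.
- stop_face (a point): centre of the stop's face that looks towards the fence (-y of the jig), 30 mm above the table; 130 mm from the jig's origin along +y. Axes as the jig's.
- fence (a joint): how far the fence has slid towards the stop, m (0 to 0.150). The gap between fence and stop is 0.250 m minus this value, so it is 0.130 when the panel is clamped without gaps. The fence starts between 0.005 and 0.055. Freed, it slides with about 3 N (plus about 2 N for the panel) and stays where it is left; locked, it holds against a hard push.
- fence_front (a point): centre of the fence's front face (cork-lined, looks to +y of the jig), 36 mm above the table. The fence is an aluminium bar 200 mm (jig x) x 36 mm (jig y), its underside 19 mm and its top 53 mm above the table. Two steel lugs in the middle of its top carry the lever (30 mm wide in x, up to 78 mm above the table).
- fence_back (a point): a good place to push the fence with shut fingers, towards +y of the jig: on the fence's rear face, 60 mm to the near side (-x of the jig) of its middle, 36 mm above the table. The lever, once freed, leans the other way and leaves room here for the gripper.
- cam_lever (a joint): angle of the orange cam lever, rad: 0 = locked, leaning 35 degrees from upright towards -x of the jig (towards the robot); 1.222 = free, leaning 35 degrees towards +x (away from the robot). End stops at both. It starts locked (about 0.05). It stays where it is left and needs about 0.2 N m to turn (about 3 N at its tip, square to it), a little more near the locked end. The brake bites below about 0.35 rad.
- lever_pivot (a point): the lever's pivot, in the middle of the fence, 67 mm above the table; its axis is the jig's y, so the lever swings in the upright plane across the fence. Shut fingers pointing down can flip it: tips 35 mm above the pivot, beyond the crossbar, push along the jig's x and rise some 15 mm with it until it is upright, then sink again; a dead level push may rub and jam.
- lever_tip (a point): centre of the round crossbar (18 mm diameter, 20 mm long along jig y) at the lever's free end, 85 mm from the pivot: 137 mm above the table at either end stop, 152 mm when upright. The lever's bar is 11 mm thick and 13 mm wide.
- panel_center (a point): centre of the loose painting panel, a wood panel 160 (its x) x 120 (its y) x 20 mm with an abstract painting on top, 0.28 kg, lying flat on the jig's board between fence and stop (its centre 28 mm above the table), askew by up to 0.25 rad and 22 to 38 mm short of its clamped place. Its 120 mm side goes along the jig's y. Clamped, its centre is 60 mm from the stop's face.
- mug: white mug, 84 mm across, 85 mm tall, bystander; origin under its centre.
- carafe: clear glass carafe with cork, 76 mm across, 170 mm tall, bystander; origin under its centre.
- bun_plate: white plate with two buns, 170 mm across, 42 mm tall, bystander; origin under its centre.
- brush_jar: blue jar with brushes, 72 mm across, 215 mm tall with the brushes, bystander; origin under its centre.
Not all that is in view belongs to the job. What is shaped like the part that bears panel_center but blue is not meant.

How it is judged:
By the outcome, as a careful person would: the job done as asked, in the order asked, and still so for the second after the job is handed in, with the robot touching nothing.
It also fails if it takes over 56 s, if anything falls off the work surface, if the arm or the gripper's body presses on something with over 40 N, if the wrist force passes 120 N, or if a joint passes its speed limit or range.

## Robot

A 6-joint arm with a two-finger parallel gripper is mounted at the origin on the work surface. World frame = base frame: x ahead of the robot, y to its left, z up, the work surface at z = 0. Lengths are in m, angles in degrees, forces in N, time in s.
With the tool pointing down it reaches from about 0.375 to 0.9 m from the base axis. Payload 3.1 kg.
Tool frame: the origin (TCP) lies at the very end of the fingers, on their centre line; the grasp point (between the pads) lies 19 mm behind it; z points along the fingers, x is the direction in which the jaws open and shut, and the axes are right-handed (so a half turn about z gives the same grasp; the last joint's range is limited). The gripper opens to 87 mm and grips with 3 to 60 N. Pads are 19 mm wide; open, the fingers measure 117 mm over their backs; the gripper's body (75 mm by 190 mm) begins 51 mm behind the grasp point.
Start: joints at [62.538, 30.224, 82.088, -0, 67.689, -10.227], TCP at [0.185, 0.597, 0.223] pointing down, gripper open.
Joint ranges: [-176.69, 176.69], [-43.24, 126.21], [12.49, 139.97], [-82, 262], [0, 151.66], [-163.58, 163.58]. Speed limits (degrees/s): [159.86, 159.86, 180, 180, 180, 180].

## Interface

Orientations are given as a 3x3 rotation matrix whose columns are the frame's x, y, z axes.
In Python, from rig import read_state, capture, bot gives the robot as it stands.
- The arm moves only by the shell command python3 -m crank 'ROWS' [OPENING]. ROWS is JSON, a list of rows, each a list of 2 entries, a list of its own where there are three numbers: the shift along the tool's x, y, z in cm, then the turn, a rotation vector about the tool's x, y, z in rad. In form: [[[dx, dy, dz], [wx, wy, wz]], ...]. A call has 1 to 12 rows; each row shifts and turns the commanded pose from where the row before left it, along the tool's axes as they then stand; what a row does not reach is not made up. A row lasts 1/10 s, in which the tool goes at most 50 mm and 8.59 degrees, less where a joint would pass 70% of its speed; a pose out of reach is approached as far as the arm can. A call with a gripper value outside its range is refused whole. OPENING is the closure, from -1 (fully open) to 1 (shut), set as the call begins (- or left out, the last holds). The fingers move at their own pace and stop on an object; the grip force is fixed at half the most. Time passes only in rows, so rows that do not move let the fingers close. It gives the time, the measured TCP pose, the force and the opening at its end, in the units of the state.
- read_state(): the state, without advancing time (a new reading comes with each control period).
- capture(name): name is "scene" or "top" or "wrist"; returns a dict with "pixels" (384x512x3 uint8, red, green, blue), "camera_matrix" (3x3 intrinsics, pixels), "R" (3x3) and "t" (3): a world point X has camera coordinates R X + t. Camera axes: x right, y down, z forward; pixel columns grow to the right and rows downward; lengths in m; the calibration is good to about 2 mm. A picture is of the moment at which its call begins. There is no depth.
- bot.hand_in(): hands the job in, once; it reports no verdict.
The state is a dict: "time_s": time; "joint_positions": joint angles; "qvel": joint speeds; "tau": joint torques, N m; "position": TCP position; "tcp_rot": TCP orientation; "force": force on the tool from outside, world axes, zero at the start; "moment": the same for the moment, N m; "opening": opening from 0.0 (shut) to 1.0 (fully open).
Only numpy, scipy, OpenCV 4.12 (cv2) and the standard library are available. Lean on these libraries where they do the work, as an engineer would, in place of code of your own. Each camera call takes 0.05 s, during which the arm holds its last target.

## Working session

There is one attempt and no reset: what is moved stays moved. The work goes in short steps, Python scripts to look and compute and a shell command to move; the robot and the scene stay as the last step left them, time stands still between calls to the robot, and variables do not carry over. Pictures are saved under pics/ and viewed, and the job is handed in when it is done.

```bash
ls; mkdir -p pics
python3 - <<'E'
from rig import read_state, capture
import cv2, numpy as np
s=read_state(); print(s)
for n in ("scene","top","wrist"):
    c=capture(n); cv2.imwrite(f"pics/{n}0.png",c["pixels"][:,:,::-1]); np.savez(f"{n}0.npz",**c)
    print(n,c["camera_matrix"],c["R"],c["t"])
E
```

```text
pics
{'time_s': 0.0, 'joint_positions': array([ 6.25389691e+01,  3.02801640e+01,  8.21551053e+01, -3.82065357e-04,
        6.76877893e+01, -1.02276713e+01]), 'qvel': array([-0.00672868, -0.06580622,  0.05443212, -0.00151036,  0.10016447,
       -0.01188888]), 'tau': array([ 3.62709193e-05, -4.40045214e+01, -1.76591223e+01,  6.31630886e-02,
        5.81114867e-02, -1.72414275e-04]), 'position': array([0.1848077 , 0.59630359, 0.22156588]), 'tcp_rot': array([[ 2.96260730e-01,  9.55106596e-01, -9.84962471e-04],
       [ 9.55104763e-01, -2.96262129e-01, -1.90861906e-03],
       [-2.11474173e-03, -3.75293473e-04, -9.99997694e-01]]), 'force': array([ 0.36746532, -0.14547422, -0.15158683]), 'moment': array([-0.02215459, -0.05091429, -0.02369266]), 'opening': 0.9991876853021864}
scene [[379.52811595   0.         257.48008101]
 [  0.         379.52811595 196.51455085]
 [  0.           0.           1.        ]] [[ 0.09150797  0.99577577 -0.00754363]
 [ 0.71098631 -0.0706372  -0.69964909]
 [-0.69722647  0.05866005 -0.71444681]] [-0.06106426 -0.28416782  1.79749138]
top [[393.61206286   0.         253.69878597]
 [  0.         393.61206286 198.83783104]
 [  0.           0.           1.        ]] [[ 0.0200503  -0.99967049  0.01602823]
 [-0.98738326 -0.0223174  -0.15676808]
 [ 0.15707413 -0.01268276 -0.98750538]] [0.00771138 0.56623527 1.07292303]
wrist [[340.73817638   0.         247.15143096]
 [  0.         340.73817638 191.12509178]
 [  0.           0.           1.        ]] [[ 0.29567186  0.9552849  -0.00298482]
 [ 0.92282044 -0.28481325  0.25939129]
 [ 0.24694246 -0.07944916 -0.9657677 ]] [-0.62307244 -0.03224088  0.38969773]
```

View pics/scene0.png

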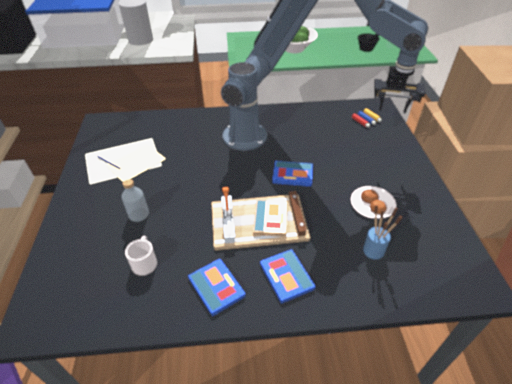

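View pics/top0.png

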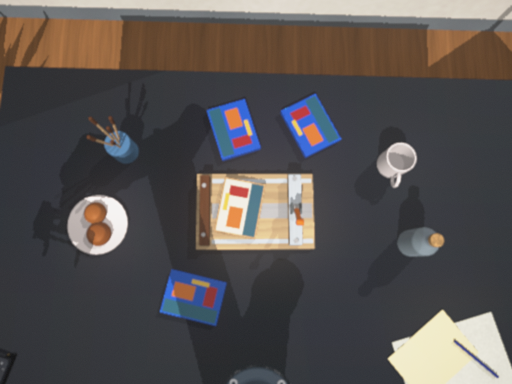

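View pics/wrist0.png

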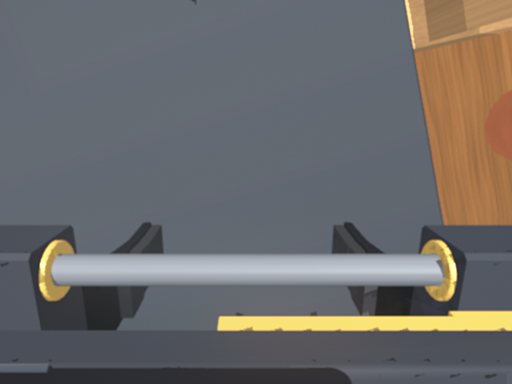

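The top view shows the jig: dark stop near (205,210), white/cream panel near (240,207), grey fence near (295,210) with the orange lever at about (298,217). The lookalikes are three blue panels at (234,130), (310,125) and (193,297); the cream panel on the board is the right one. Next I'll check a close crop and measure.

```bash
cat > h.py <<'E'
import numpy as np, cv2
def ray(c,u,v,z):
    K=c["camera_matrix"];R=c["R"];t=c["t"]
    d=R.T@np.linalg.solve(K,[u,v,1.]); o=-R.T@t
    return o+d*(z-o[2])/d[2]
def proj(c,X):
    p=c["camera_matrix"]@(c["R"]@np.asarray(X)+c["t"]); return p[:2]/p[2]
def crop(c,x0,y0,x1,y1,f,name):
    im=np.ascontiguousarray(c["pixels"][y0:y1,x0:x1,::-1])
    cv2.imwrite("pics/"+name,cv2.resize(im,None,fx=f,fy=f,interpolation=cv2.INTER_CUBIC))
E
python3 - <<'E'
from h import *
c=np.load("top0.npz"); crop(c,185,165,325,260,5,"crop_top.png")
s=np.load("scene0.npz"); crop(s,200,175,320,260,6,"crop_scene.png")
E
```

```text
(no output)
```

View pics/crop_top.png

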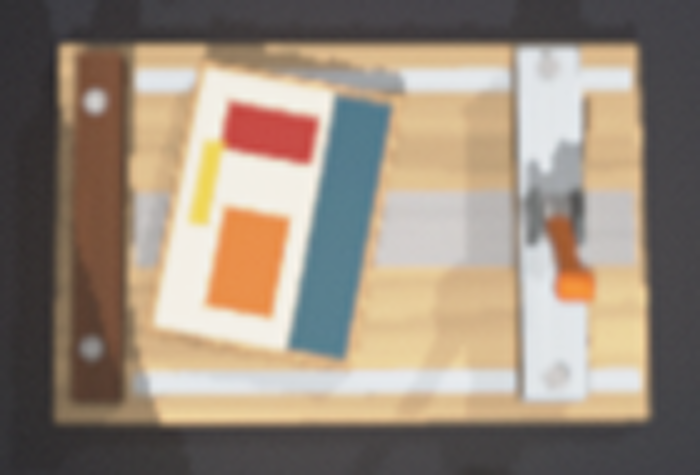

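View pics/crop_scene.png

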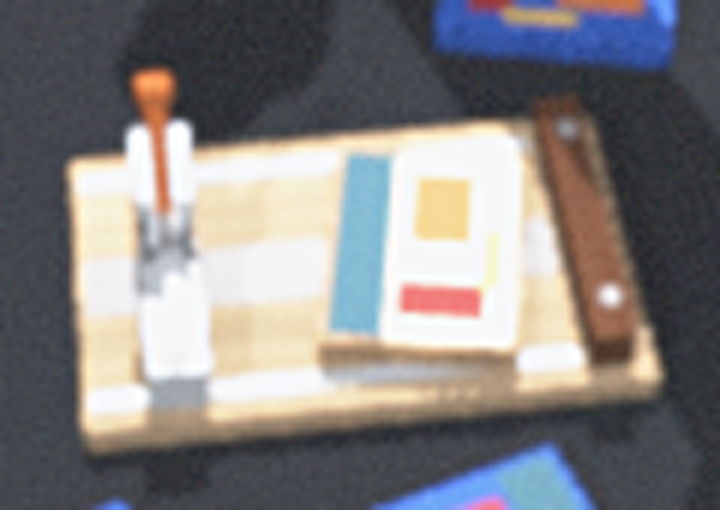

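The crop shows the panel's cream top with corners at about (200,65), (392,100), (345,358), (153,328). The fence bar is at x 517-585, its lever leaning toward the robot with the tip at about (574,282), and the stop is at x 75-124.

Run:
```python
from h import *
c=np.load("top0.npz")
f=lambda P,z:np.array([ray(c,185+(x+.5)/5-.5,165+(y+.5)/5-.5,z)[:2] for x,y in P])
B=f([(57,43),(637,43),(650,422),(54,423)],.018)
S=f([(78,52),(124,52),(124,402),(72,402)],.048)
F=f([(517,47),(577,45),(586,398),(524,400)],.053)
P=f([(200,65),(392,100),(345,358),(153,328)],.038)
T=f([(574,282)],.137+.005)
for n,Q in (("B",B),("S",S),("F",F),("P",P)):
    print(n,Q.round(4).tolist(),"ctr",Q.mean(0).round(4),"sides",np.linalg.norm(Q-np.roll(Q,-1,0),axis=1).round(3))
    e=Q[0]-Q[1] if n=="B" else Q[0]-Q[3]
    print(np.degrees([np.arctan2(*(q)[::-1]) for q in (Q[0]-Q[3],Q[1]-Q[2],Q[0]-Q[1],Q[3]-Q[2])]).round(1))
print("tip",T)
```

```text
B [[0.6424, 0.1901], [0.6505, -0.1507], [0.429, -0.1574], [0.4215, 0.1823]] ctr [0.5359 0.016 ] sides [0.341 0.222 0.34  0.221]
[ 2.   1.7 91.4 91.3]
S [[0.6308, 0.1737], [0.6314, 0.1476], [0.433, 0.1401], [0.4324, 0.1689]] ctr [0.5319 0.1576] sides [0.026 0.199 0.029 0.198]
[ 1.4  2.2 91.4 91.2]
F [[0.6385, -0.0764], [0.6405, -0.1107], [0.4403, -0.116], [0.4385, -0.0816]] ctr [ 0.5394 -0.0962] sides [0.034 0.2   0.034 0.2  ]
[ 1.5  1.5 93.3 93. ]
P [[0.627, 0.1047], [0.609, -0.0062], [0.4606, 0.0178], [0.4751, 0.1263]] ctr [0.5429 0.0606] sides [0.112 0.15  0.109 0.153]
[-8.1 -9.2 80.8 82.3]
tip [[ 0.49543633 -0.09758323]]
```

```bash
cat >> h.py <<'E'
A=np.radians(1.5); XH=np.array([np.cos(A),np.sin(A),0]); YH=np.array([-np.sin(A),np.cos(A),0])
O=np.array([.536,.016,0])
def jig(p): d=np.asarray(p)-O; return np.array([d@XH,d@YH,d[2]])
def tri(a,ua,b,ub):
    rows=[]
    for c,u in((a,ua),(b,ub)):
        P=c["camera_matrix"]@np.c_[c["R"],c["t"]]; rows.append(P)
    X=cv2.triangulatePoints(rows[0],rows[1],np.array(ua,float).reshape(2,1),np.array(ub,float).reshape(2,1))
    return (X[:3]/X[3]).ravel()
E
python3 - <<'E'
from h import *
cs={n:np.load(n+"0.npz") for n in("top","scene")}
# by crop: crossbar centre
t=(185+574/5-.4,165+282/5-.4); s=(200+154/6-.4,175+84/6-.4)
X=tri(cs["top"],t,cs["scene"],s); print(X,jig(X))
# scene-based: stop + fence tops
sc=cs["scene"]; g=lambda x,y,z:jig(ray(sc,200+x/6-.4,175+y/6-.4,z)).round(4)
print("fence",[g(*p,.053) for p in((128,124),(190,124),(211,377),(146,377))])
print("stop",[g(*p,.048) for p in((535,103),(577,97),(632,335),(594,340))])
print("board",[g(*p,.018) for p in((67,163),(85,432),(660,382))])
piv=np.array([.539,-.097,.067])
from rig import read_state
r=read_state()["position"]
print("TCP jig",jig(r),"piv jig",jig(piv))
E
```

```text
[ 0.49494283 -0.09720032  0.14659241] [-0.04400634 -0.11208678  0.14659241]
fence [array([-0.1061, -0.1316,  0.053 ]), array([-0.1012, -0.0924,  0.053 ]), array([ 0.1041, -0.0946,  0.053 ]), array([ 0.0995, -0.1317,  0.053 ])]
stop [array([-0.0973,  0.1298,  0.048 ]), array([-0.0993,  0.1577,  0.048 ]), array([0.0995, 0.1525, 0.048 ]), array([0.1004, 0.1297, 0.048 ])]
board [array([-0.1104, -0.1736,  0.018 ]), array([ 0.1077, -0.1701,  0.018 ]), array([0.1129, 0.169 , 0.018 ])]
TCP jig [-0.33580578  0.58943014  0.2217608 ] piv jig [ 4.09768161e-05 -1.13039809e-01  6.70000000e-02]
```

```bash
python3 -m crank '[[[0,0,0],[0,0,-0.06]],[[0,0,0],[0,0,-0.11]],[[0,0,0],[0,0,-0.1]],[[0,0,0],[0,0,-0.055]],[[0,0,0],[0,0,0]]]' 1; python3 -c "
from rig import *;from h import *
s=read_state();print(s['tcp_rot'],jig(s['position']),s['opening'])"
```

```text
time_s: 0.65
position: [0.185, 0.5967, 0.2222]
tcp_rot: [[-0.024, 1.0, -0.0], [1.0, 0.024, -0.001], [-0.001, -0.0, -1.0]]
force: [-0.0, -0.1, -0.3]
opening: 0.632
[[-2.40673066e-02  9.99710271e-01 -3.72343808e-04]
 [ 9.99710044e-01  2.40670111e-02 -7.78935381e-04]
 [-7.69748498e-04 -3.90982721e-04 -9.99999627e-01]] [-0.33567981  0.589654    0.22215728] 0.6315305740923246
```

```bash
python3 -m crank '[[[-1.5,0.5,0],[0,0,0]],[[-3,1.1,0],[0,0,0]],[[-4,1.4,0],[0,0,0]],[[-4,1.4,0],[0,0,0]],[[-4,1.4,0],[0,0,0]],[[-4,1.4,0],[0,0,0]],[[-4,1.4,0],[0,0,0]],[[-4,1.4,0],[0,0,0]],[[-4,1.4,0],[0,0,0]],[[-4,1.4,0],[0,0,0]],[[-4,1.4,0],[0,0,0]],[[-4,1.4,0],[0,0,0]]]' && python3 -m crank '[[[-4,1.4,0],[0,0,0]],[[-4,1.4,0],[0,0,0]],[[-4,1.5,0],[0,0,0]],[[-4,1.5,0],[0,0,0]],[[-4,1.5,0],[0,0,0]],[[-3,1.2,0],[0,0,0]],[[-1.7,1.2,0],[0,0,0]],[[0,0,0],[0,0,0]],[[0,0,0],[0,0,0]],[[0,0,0],[0,0,0]]]'; python3 -c "
from rig import *;from h import *
s=read_state();print(s['tcp_rot'],jig(s['position']),s['opening'])"
```

```text
time_s: 1.85
position: [0.3523, 0.1543, 0.2227]
tcp_rot: [[-0.023, 1.0, 0.001], [1.0, 0.023, 0.0], [0.0, 0.001, -1.0]]
force: [-0.1, 0.3, -0.7]
opening: 0.008
time_s: 2.85
position: [0.4536, -0.0874, 0.2223]
tcp_rot: [[-0.025, 1.0, -0.002], [1.0, 0.025, 0.001], [0.001, -0.002, -1.0]]
force: [-0.4, 0.5, -0.7]
opening: 0.003
[[-0.0246801   0.99969402 -0.00166195]
 [ 0.9996948   0.02468187  0.00105346]
 [ 0.00109416 -0.00163544 -0.99999806]] [-0.08509149 -0.10121843  0.22229896] 0.0026433671136968312
```

```bash
python3 -m crank '[[[-0.6,0,1],[0,0,0]],[[-0.6,0,2.5],[0,0,0]],[[0,0,3],[0,0,0]],[[0,0,3],[0,0,0]],[[0,0,1.5],[0,0,0]],[[0,0,0.7],[0,0,0]],[[0,0,0],[0,0,0]],[[0,0,0],[0,0,0]]]'; python3 -c "
from rig import *;from h import *
s=read_state();print(jig(s['position']))
c=capture('scene');crop(c,190,130,330,260,4,'a1.png')
c=capture('wrist');crop(c,0,0,512,384,1,'a1w.png')"
```

```text
time_s: 3.65
position: [0.4554, -0.1007, 0.1059]
tcp_rot: [[-0.025, 1.0, 0.001], [1.0, 0.025, -0.0], [-0.0, 0.001, -1.0]]
force: [-0.4, -0.8, 0.4]
opening: 0.004
[-0.08362653 -0.1145256   0.10594415]
```

View pics/a1.png

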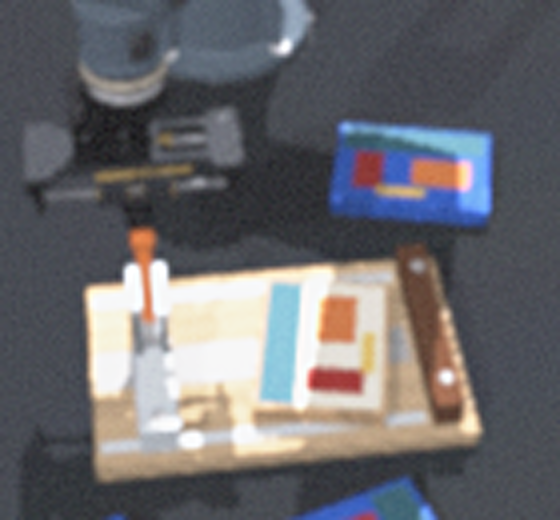

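View pics/a1w.png

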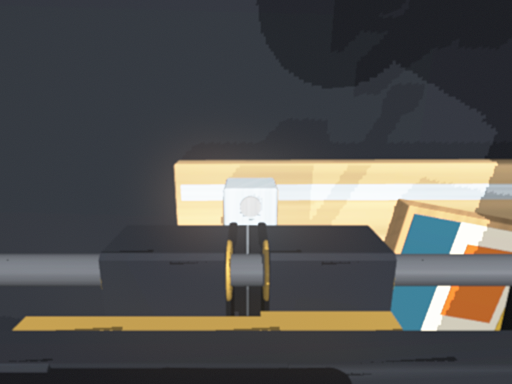

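The scene picture shows the shut fingers (crop (140,215)) just on the robot side of the crossbar (140,240). The wrist picture shows them centred on the fence (250,205). Starting the flip, with the rise.

```bash
python3 -m crank '[[[0,0.6,0],[0,0,0]],[[0,0.7,0],[0,0,0]],[[0,0.6,0],[0,0,0]],[[0,0.6,-0.35],[0,0,0]],[[0,0.6,-0.3],[0,0,0]],[[0,0.6,-0.25],[0,0,0]],[[0,0.6,-0.2],[0,0,0]],[[0,0.6,-0.15],[0,0,0]],[[0,0.6,-0.1],[0,0,0]],[[0,0.6,-0.05],[0,0,0]],[[0,0,0],[0,0,0]]]'; python3 -c "
from rig import *;from h import *
s=read_state();print(jig(s['position']))
c=capture('scene');crop(c,190,130,330,260,4,'a2.png')"
```

```text
time_s: 4.85
position: [0.5176, -0.0994, 0.1196]
tcp_rot: [[-0.024, 1.0, 0.002], [1.0, 0.024, -0.0], [-0.0, 0.002, -1.0]]
force: [-0.3, 0.6, -0.1]
opening: 0.009
[-0.02142369 -0.11485162  0.11959106]
```

View pics/a2.png

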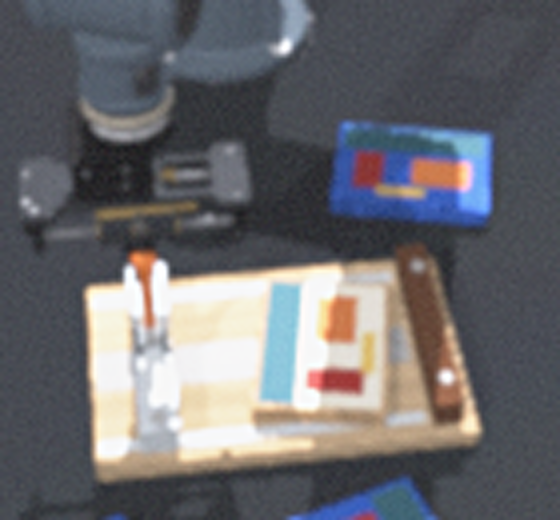

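The lever tip has moved from row 240 to 258 and is close to upright. Continuing past upright, sinking a little.

```bash
python3 -m crank '[[[0,0.6,0],[0,0,0]],[[0,0.6,0],[0,0,0]],[[0,0.6,0.05],[0,0,0]],[[0,0.6,0.05],[0,0,0]],[[0,0.5,0.1],[0,0,0]],[[0,0.5,0.1],[0,0,0]],[[0,0.4,0.1],[0,0,0]],[[0,0,0],[0,0,0]]]'; python3 -c "
from rig import *;from h import *
s=read_state();print(jig(s['position']))
c=capture('scene');crop(c,190,130,330,260,4,'a3.png')"
```

```text
time_s: 5.7
position: [0.5543, -0.0982, 0.115]
tcp_rot: [[-0.024, 1.0, -0.0], [1.0, 0.024, 0.0], [0.0, -0.0, -1.0]]
force: [-3.1, 0.1, -0.8]
opening: 0.003
[ 0.01532481 -0.11463943  0.11501202]
```

View pics/a3.png

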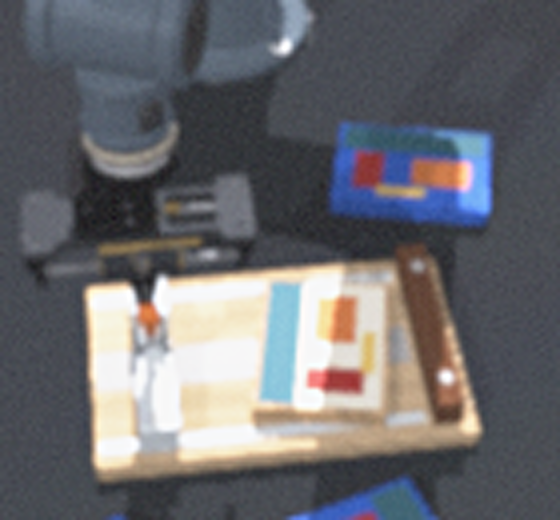

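```bash
python3 -m crank '[[[0,0.3,0],[0,0,0]],[[0,0.3,0],[0,0,0]],[[0,0,0],[0,0,0]]]'; python3 -c "
from rig import *;from h import *
s=read_state();print(jig(s['position']))"
```

```text
time_s: 6.05
position: [0.5584, -0.098, 0.1153]
tcp_rot: [[-0.025, 1.0, -0.004], [1.0, 0.025, 0.0], [0.001, -0.004, -1.0]]
force: [-6.4, -0.9, 1.2]
opening: 0.004
[ 0.01941833 -0.11458724  0.11526823]
```

```bash
python3 -m crank '[[[0,0.3,0],[0,0,0]],[[0,0.2,0],[0,0,0]],[[0,0,0],[0,0,0]]]'; python3 -c "
from rig import *;from h import *
s=read_state();print(jig(s['position']))
c=capture('scene');crop(c,190,130,330,260,4,'a4.png')"
```

```text
time_s: 6.35
position: [0.559, -0.0978, 0.115]
tcp_rot: [[-0.026, 1.0, -0.014], [1.0, 0.026, 0.001], [0.001, -0.014, -1.0]]
force: [-14.7, -3.0, 5.5]
opening: 0.004
[ 0.02001667 -0.11438807  0.1150262 ]
```

View pics/a4.png

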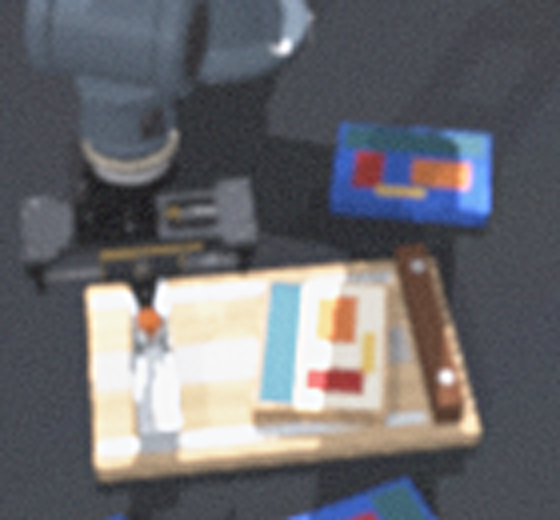

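The lever is at its far end stop: tip at crop (150,318), force rising with no motion. Backing off and moving behind the fence.

```bash
python3 -m crank '[[[0,-1,0],[0,0,0]],[[0,-2,-1],[0,0,0]],[[0,-2,-2],[0,0,0]],[[-1,-2,-1.5],[0,0,0]],[[-3,-1.5,0],[0,0,0]],[[-2,0,0],[0,0,0]],[[0,0,0],[0,0,0]],[[0,0,0],[0,0,0]]]'; python3 -c "
from rig import *;from h import *
s=read_state();print(jig(s['position']))
c=capture('top');crop(c,185,150,335,260,5,'a5.png')
c=capture('scene');crop(c,190,130,330,260,4,'a5s.png')"
```

```text
time_s: 7.2
position: [0.483, -0.1608, 0.1612]
tcp_rot: [[-0.023, 1.0, 0.004], [1.0, 0.023, -0.001], [-0.001, 0.004, -1.0]]
force: [-0.0, 0.4, -0.5]
opening: 0.006
[-0.05757474 -0.1753793   0.16118312]
```

View pics/a5s.png

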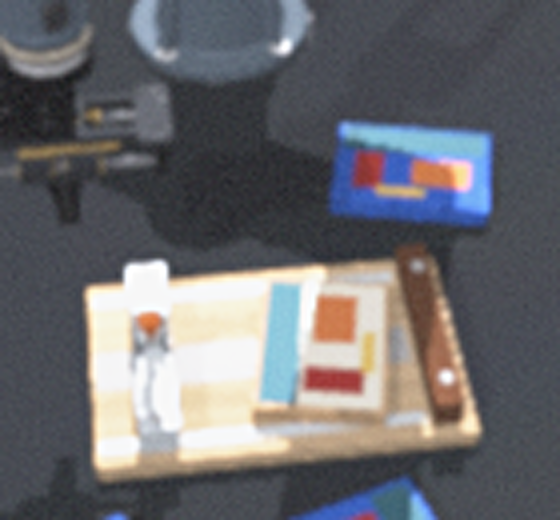

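View pics/a5.png

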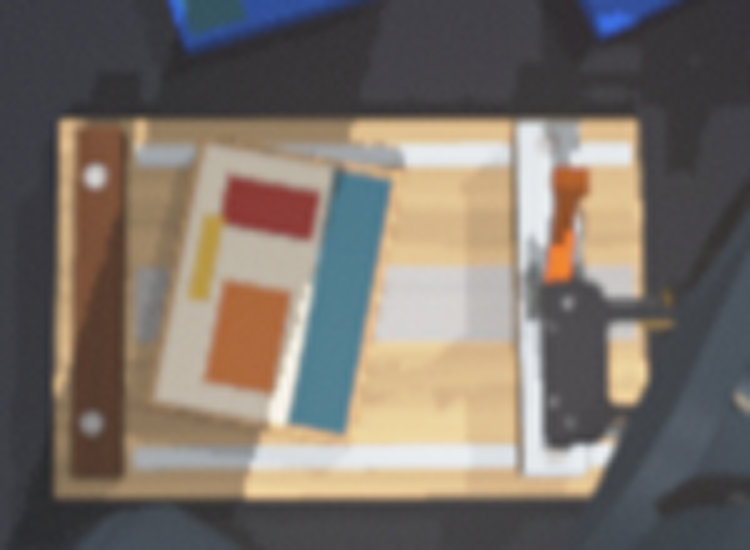

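The lever now leans away from the robot: top crop (570,180), with its foot at (558,270). Descending behind the fence.

```bash
python3 -m crank '[[[0,-0.2,2],[0,0,0]],[[0,0,3],[0,0,0]],[[0,0,3],[0,0,0]],[[0,0,2.5],[0,0,0]],[[0,0,1.3],[0,0,0]],[[0,0,0.7],[0,0,0]],[[0.8,0,0],[0,0,0]],[[0.8,0,0],[0,0,0]],[[0.7,0,0],[0,0,0]],[[0,0,0],[0,0,0]]]'; python3 -c "
from rig import *;from h import *
s=read_state();print(jig(s['position']))
c=capture('scene');crop(c,190,130,330,260,4,'a6s.png')"
```

```text
time_s: 8.3
position: [0.4789, -0.1358, 0.0363]
tcp_rot: [[-0.026, 1.0, 0.0], [1.0, 0.026, -0.0], [-0.0, 0.0, -1.0]]
force: [-0.1, 0.1, -0.1]
opening: 0.001
[-0.06100501 -0.15026717  0.03629515]
```

View pics/a6s.png

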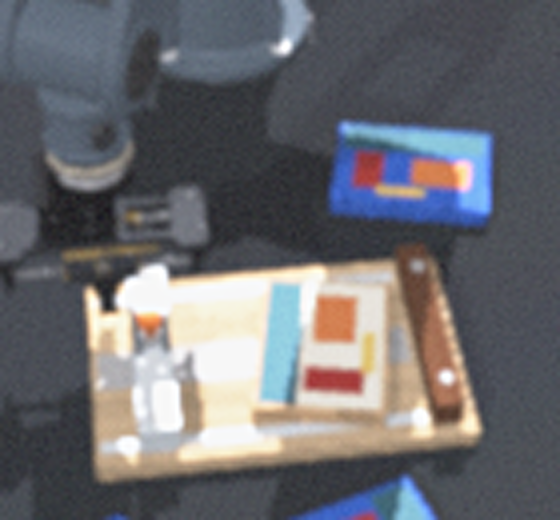

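Fingers are just behind the fence at crop (110,300), with nothing touching. Pushing 8 cm of the roughly 11 cm first.

```bash
python3 -m crank '[[[0.4,0,0],[0,0,0]],[[0.6,0,0],[0,0,0]],[[0.8,0,0],[0,0,0]],[[0.8,0,0],[0,0,0]],[[0.8,0,0],[0,0,0]],[[0.8,0,0],[0,0,0]],[[0.8,0,0],[0,0,0]],[[0.8,0,0],[0,0,0]],[[0.8,0,0],[0,0,0]],[[0.8,0,0],[0,0,0]],[[0.6,0,0],[0,0,0]],[[0,0,0],[0,0,0]]]'; python3 -c "
from rig import *;from h import *
s=read_state();print(jig(s['position']))
c=capture('scene');crop(c,190,130,330,260,4,'a7s.png')"
```

```text
time_s: 9.55
position: [0.4766, -0.0559, 0.0354]
tcp_rot: [[-0.025, 1.0, -0.001], [1.0, 0.025, 0.001], [0.001, -0.001, -1.0]]
force: [0.2, -0.2, 1.1]
opening: 0.006
[-0.06129481 -0.07028844  0.03537116]
```

View pics/a7s.png

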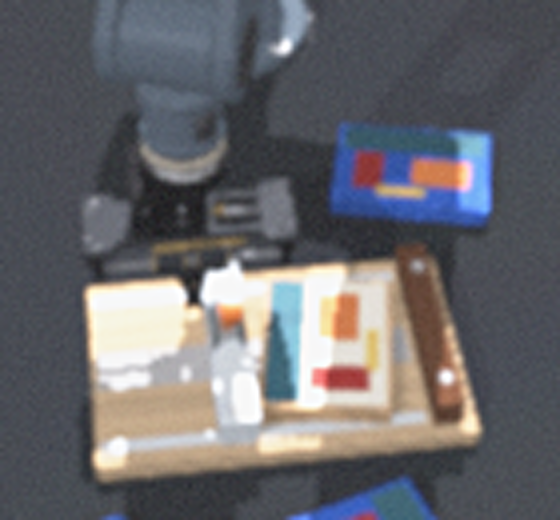

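The fence followed and has just reached the panel's far corner at crop (265,410). Continuing slowly.

```bash
python3 -m crank '[[[0.4,0,0],[0,0,0]],[[0.4,0,0],[0,0,0]],[[0.4,0,0],[0,0,0]],[[0.4,0,0],[0,0,0]],[[0.4,0,0],[0,0,0]],[[0.4,0,0],[0,0,0]],[[0,0,0],[0,0,0]]]';python3 -m crank '[[[0.2,0,0],[0,0,0]],[[0,0,0],[0,0,0]]]'; python3 -c "
from rig import *;from h import *
s=read_state();print(jig(s['position']))
c=capture('scene');crop(c,190,130,330,260,4,'a8s.png')
c=capture('top');crop(c,185,150,335,260,5,'a8.png')"
```

```text
time_s: 10.3
position: [0.4755, -0.0329, 0.0352]
tcp_rot: [[-0.024, 1.0, -0.002], [1.0, 0.024, 0.001], [0.001, -0.002, -1.0]]
force: [-1.1, -2.4, -0.1]
opening: 0.006
time_s: 10.5
position: [0.4755, -0.0312, 0.0352]
tcp_rot: [[-0.024, 1.0, -0.002], [1.0, 0.024, 0.0], [0.0, -0.002, -1.0]]
force: [-1.2, -4.2, -0.3]
opening: 0.005
[-0.06171583 -0.04555348  0.03522733]
```

View pics/a8s.png

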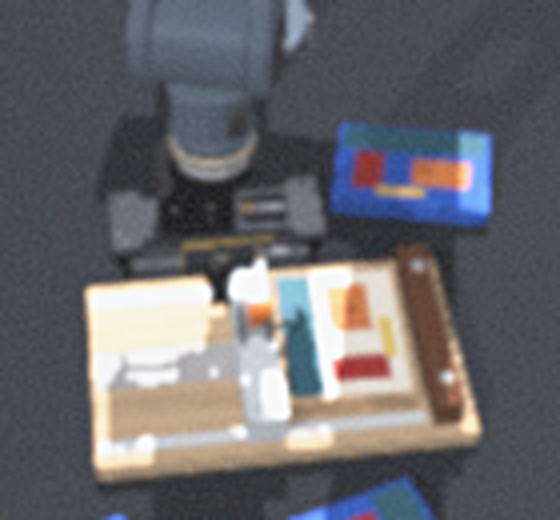

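View pics/a8.png

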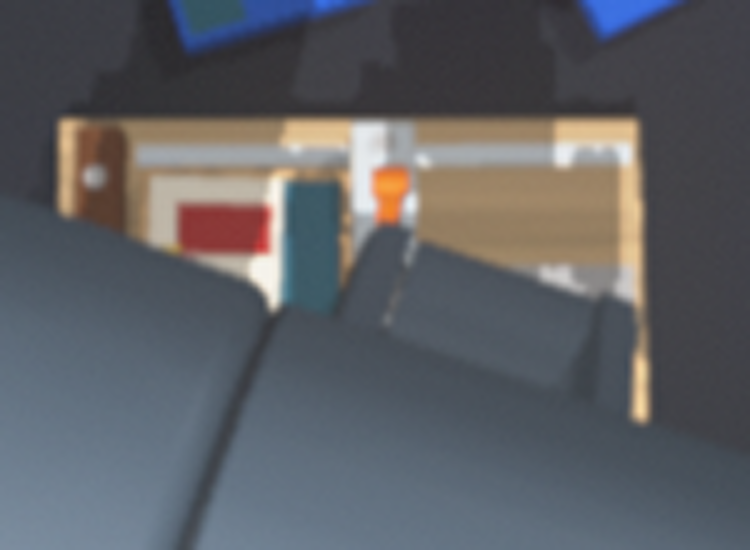

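Panel has squared up, with a small gap still at the stop (top crop x 125 to 140). Continuing with small steps and watching the force.

```bash
for i in 1 2 ; do :; done; python3 -m crank '[[[0.2,0,0],[0,0,0]],[[0,0,0],[0,0,0]]]' | grep -E "posi|force"; python3 -m crank '[[[0.2,0,0],[0,0,0]],[[0,0,0],[0,0,0]]]'| grep -E "posi|force"; python3 -m crank '[[[0.2,0,0],[0,0,0]],[[0,0,0],[0,0,0]]]'| grep -E "posi|force"
```

```text
position: [0.4755, -0.0291, 0.0353]
force: [-2.0, -3.7, -3.1]
position: [0.4754, -0.0271, 0.0353]
force: [-2.0, -3.3, -1.4]
position: [0.4755, -0.0251, 0.0353]
force: [-2.7, -4.6, -1.7]
```

```bash
python3 -m crank '[[[0.2,0,0],[0,0,0]],[[0,0,0],[0,0,0]]]' | grep -E "posi|force"; python3 -m crank '[[[0.2,0,0],[0,0,0]],[[0,0,0],[0,0,0]]]'| grep -E "posi|force"; python3 -m crank '[[[0.2,0,0],[0,0,0]],[[0,0,0],[0,0,0]]]'| grep -E "posi|force"
```

```text
position: [0.4755, -0.0232, 0.0353]
force: [-2.6, -4.8, -2.3]
position: [0.4754, -0.0211, 0.0353]
force: [-2.8, -4.1, -1.7]
position: [0.4754, -0.0208, 0.0354]
force: [-4.7, -12.1, -2.9]
```

```bash
python3 -m crank '[[[0.2,0,0],[0,0,0]],[[0,0,0],[0,0,0]]]' | grep -E "posi|force"; python3 -m crank '[[[0.1,0,0],[0,0,0]],[[0,0,0],[0,0,0]]]'| grep -E "posi|force"; python3 -c "
from rig import *;from h import *
s=read_state();print(jig(s['position']))
c=capture('scene');crop(c,230,180,320,250,7,'a9s.png')
c=capture('top');crop(c,185,150,335,260,5,'a9.png')"
```

```text
position: [0.4755, -0.0207, 0.0354]
force: [-6.8, -22.6, -2.4]
position: [0.4755, -0.0207, 0.0354]
force: [-7.2, -27.9, -2.6]
[-0.06141087 -0.03507078  0.03540342]
```

View pics/a9s.png

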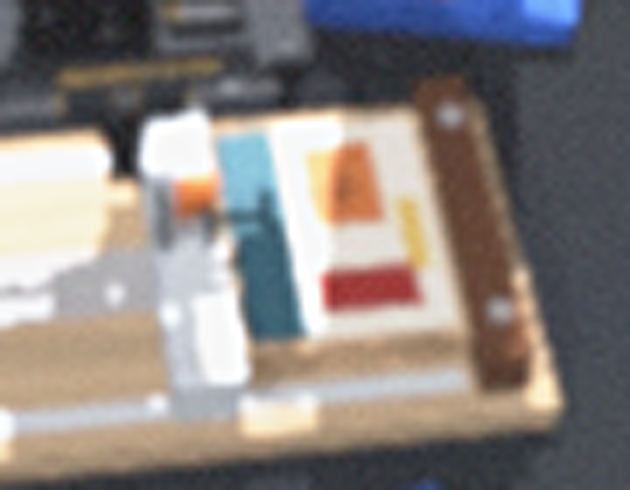

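View pics/a9.png

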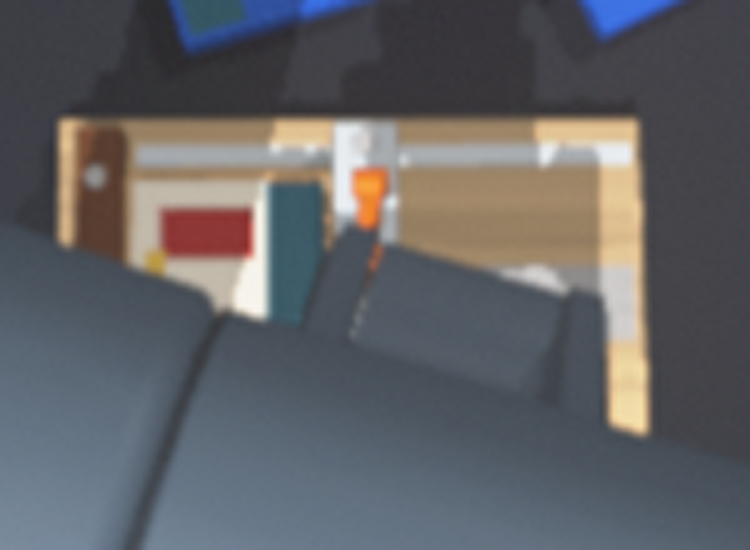

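The panel lies square against the stop (top crop x≈128) and the fence, and resisted 28 N without moving. Backing off, rising, and crossing over to the far side of the lever.

```bash
python3 -m crank '[[[-0.8,0,0],[0,0,0]],[[-1.4,0,0],[0,0,0]],[[-0.8,0,-1],[0,0,0]],[[0,0,-3],[0,0,0]],[[0,0,-4],[0,0,0]],[[0,0,-4],[0,0,0]],[[0,0,-3],[0,0,0]],[[0,0,-1],[0,0,0]],[[1,2,0],[0,0,0]],[[1.5,3,0],[0,0,0]],[[1.5,3.5,0],[0,0,0]],[[1,3.5,0],[0,0,0]]]' | grep -E "posi|force"; python3 -m crank '[[[0.3,2,0],[0,0,0]],[[0,1.2,0],[0,0,0]],[[0,0,0],[0,0,0]],[[0,0,0],[0,0,0]]]'; python3 -c "
from rig import *;from h import *
s=read_state();print(jig(s['position']))
c=capture('wrist');crop(c,0,0,512,384,1,'b1w.png')
c=capture('scene');crop(c,210,130,330,250,5,'b1s.png')"
```

```text
position: [0.596, 0.008, 0.1952]
force: [0.5, -0.1, -0.5]
time_s: 13.9
position: [0.6264, 0.0107, 0.1947]
tcp_rot: [[-0.024, 1.0, -0.002], [1.0, 0.024, 0.001], [0.001, -0.002, -1.0]]
force: [0.6, 1.1, 0.0]
opening: 0.007
[ 0.09020809 -0.00767543  0.19466877]
```

View pics/b1s.png

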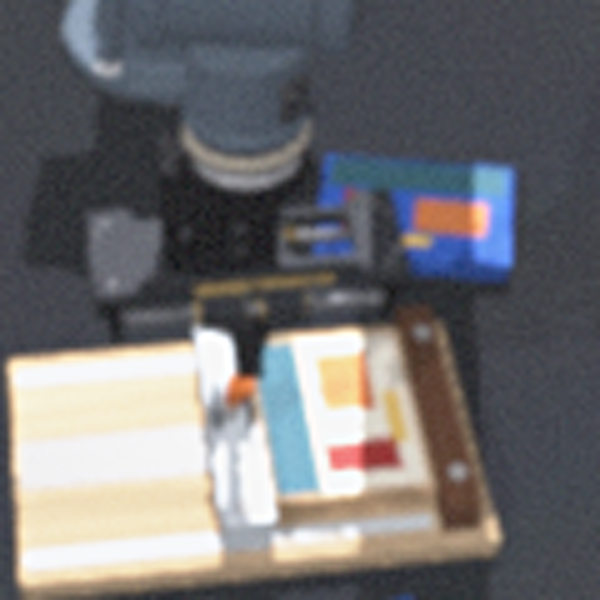

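View pics/b1w.png

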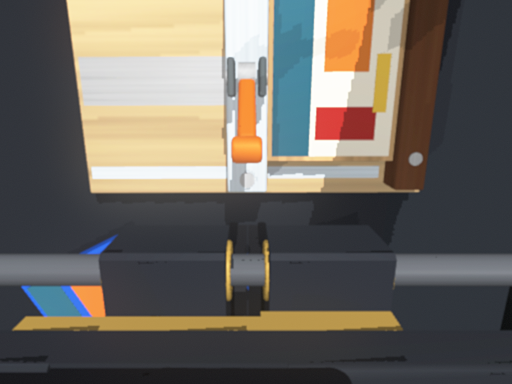

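The wrist view shows the lever tip (247,150) in line with the fingers (248,270) and the panel flush between fence and stop. Descending and pushing the lever back, with the rise.

```bash
python3 -m crank '[[[0,0,1.5],[0,0,0]],[[0,0,3],[0,0,0]],[[0,0,3],[0,0,0]],[[0,0,1.4],[0,0,0]],[[0,-0.8,0],[0,0,0]],[[0,-0.8,0],[0,0,0]],[[0,-0.6,0],[0,0,0]],[[0,0,0],[0,0,0]]]'; python3 -m crank '[[[0,-0.6,-0.3],[0,0,0]],[[0,-0.6,-0.35],[0,0,0]],[[0,-0.6,-0.25],[0,0,0]],[[0,-0.6,-0.2],[0,0,0]],[[0,-0.6,-0.15],[0,0,0]],[[0,-0.6,-0.1],[0,0,0]],[[0,-0.6,-0.05],[0,0,0]],[[0,-0.6,0],[0,0,0]],[[0,-0.6,0],[0,0,0]],[[0,-0.6,0.05],[0,0,0]],[[0,0,0],[0,0,0]]]'; python3 -c "
from rig import *;from h import *
s=read_state();print(jig(s['position']))
c=capture('wrist');crop(c,0,0,512,384,1,'b2w.png')
c=capture('scene');crop(c,210,130,330,250,5,'b2s.png')"
```

```text
time_s: 14.8
position: [0.606, 0.0098, 0.1085]
tcp_rot: [[-0.024, 1.0, 0.003], [1.0, 0.024, -0.0], [-0.001, 0.003, -1.0]]
force: [-0.1, 0.5, 0.4]
opening: 0.004
time_s: 15.9
position: [0.544, 0.0086, 0.1197]
tcp_rot: [[-0.024, 1.0, -0.002], [1.0, 0.024, 0.0], [0.0, -0.002, -1.0]]
force: [1.4, -0.2, 0.2]
opening: 0.004
[ 0.00782241 -0.00762344  0.11970481]
```

View pics/b2s.png

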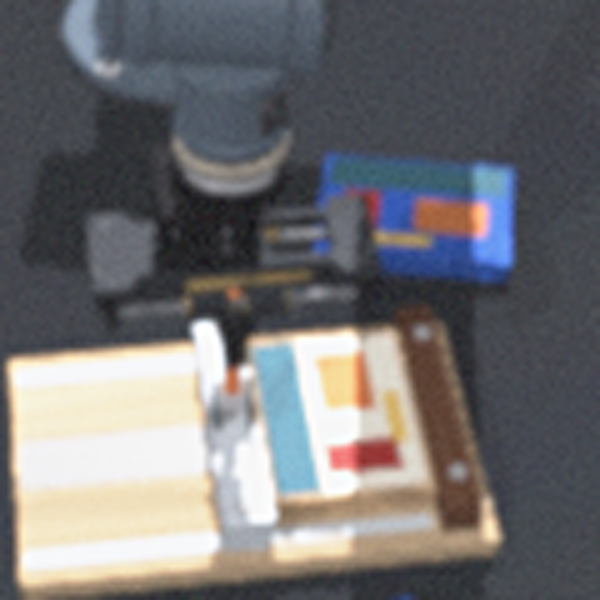

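View pics/b2w.png

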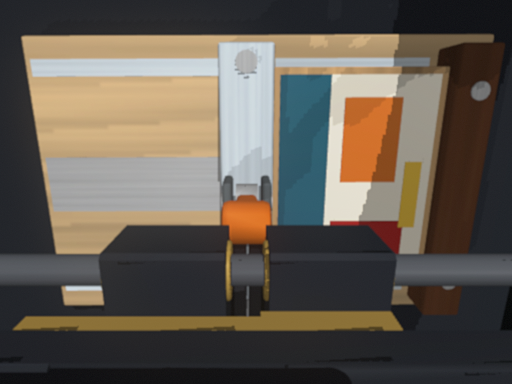

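Lever is past upright: tip at wrist (247,222), scene crop (235,293). Finishing the swing.

```bash
python3 -m crank '[[[0,-0.6,0.05],[0,0,0]],[[0,-0.6,0.1],[0,0,0]],[[0,-0.5,0.1],[0,0,0]],[[0,-0.4,0.1],[0,0,0]],[[0,-0.4,0.1],[0,0,0]],[[0,-0.3,0],[0,0,0]],[[0,0,0],[0,0,0]]]' | grep -E "posi|force"; python3 -m crank '[[[0,-0.3,0],[0,0,0]],[[0,0,0],[0,0,0]]]' | grep -E "posi|force";python3 -m crank '[[[0,-0.3,0],[0,0,0]],[[0,0,0],[0,0,0]]]'| grep -E "posi|force"; python3 -c "
from rig import *;from h import *
s=read_state();print(jig(s['position']))"
```

```text
position: [0.5206, 0.0076, 0.1161]
force: [7.5, 1.4, -1.9]
position: [0.519, 0.0073, 0.1163]
force: [9.1, 1.5, -2.9]
position: [0.5186, 0.0072, 0.1167]
force: [13.5, 3.2, -5.5]
[-0.01760489 -0.00836644  0.11671343]
```

```bash
python3 -m crank '[[[0,-0.3,0],[0,0,0]],[[0,0,0],[0,0,0]]]' | grep -E "posi|force";python3 -m crank '[[[0,-0.3,0],[0,0,0]],[[0,0,0],[0,0,0]],[[0,0,0],[0,0,0]]]'| grep -E "posi|force"; python3 -c "
from rig import *;from h import *
s=read_state();print(jig(s['position']))
c=capture('scene');crop(c,210,130,330,250,5,'b3s.png')"
```

```text
position: [0.5182, 0.007, 0.1171]
force: [17.3, 4.5, -6.0]
position: [0.5178, 0.0069, 0.1175]
force: [20.0, 4.8, -7.6]
[-0.01842856 -0.00866748  0.11746632]
```

View pics/b3s.png

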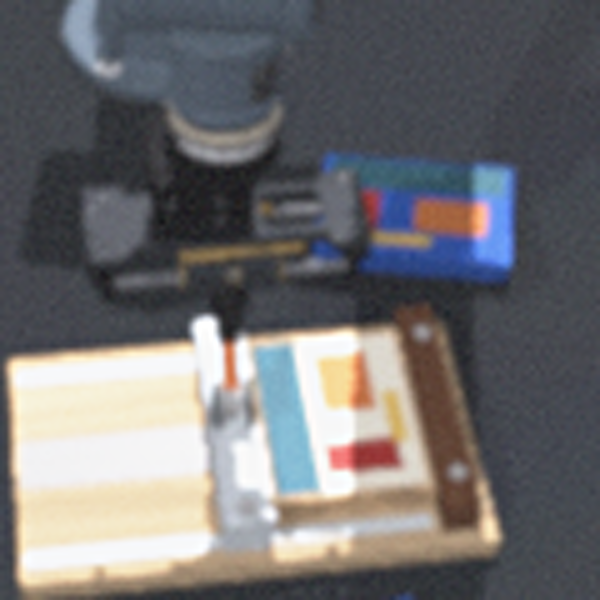

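Force rises without motion, so it looks like the end stop. Backing off to check the lever angle and the fit.

```bash
python3 -m crank '[[[0,1,0],[0,0,0]],[[0,2,-0.5],[0,0,0]],[[0,2,-1.5],[0,0,0]],[[0,2,-2.5],[0,0,0]],[[0,1,-3],[0,0,0]],[[0,0,-3],[0,0,0]],[[-3,0,-1],[0,0,0]],[[-4,0,0],[0,0,0]],[[-4,0,0],[0,0,0]],[[-4,0,0],[0,0,0]],[[-4,0,0],[0,0,0]],[[-2,0,0],[0,0,0]]]'; python3 -m crank '[[[-4,0,0],[0,0,0]],[[-4,0,0],[0,0,0]],[[-2,0,0],[0,0,0]],[[0,0,0],[0,0,0]],[[0,0,0],[0,0,0]]]';python3 - <<'E'
from rig import *;from h import *
for n in('top','scene'):
    c=capture(n);np.savez(n+'1.npz',**c)
    crop(c,*((185,150,335,260) if n=='top' else (210,160,320,260)),*((5,) if n=='top' else (6,)),f'c1{n}.png')
E
```

```text
time_s: 18.85
position: [0.5885, -0.203, 0.2294]
tcp_rot: [[-0.022, 1.0, -0.004], [1.0, 0.022, 0.001], [0.001, -0.004, -1.0]]
force: [1.1, -0.1, -0.0]
opening: 0.004
time_s: 19.35
position: [0.5922, -0.2987, 0.2298]
tcp_rot: [[-0.024, 1.0, -0.002], [1.0, 0.024, 0.003], [0.003, -0.002, -1.0]]
force: [0.4, 0.1, -0.3]
opening: 0.004
```

View pics/c1top.png

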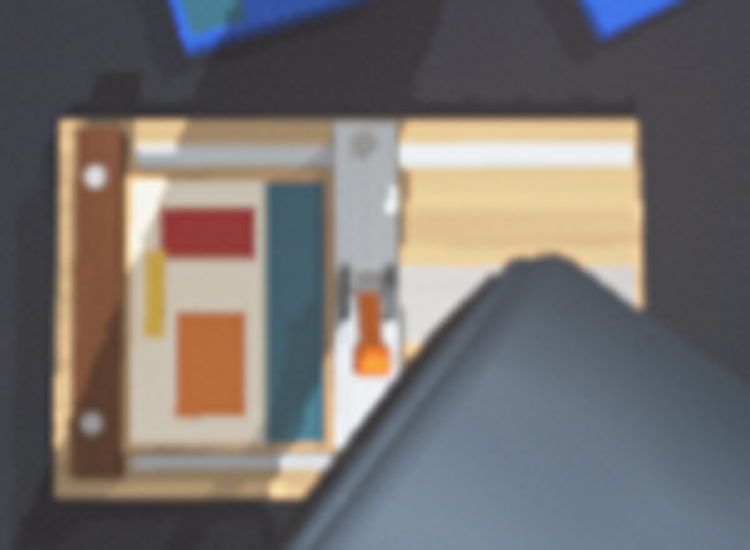

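View pics/c1scene.png

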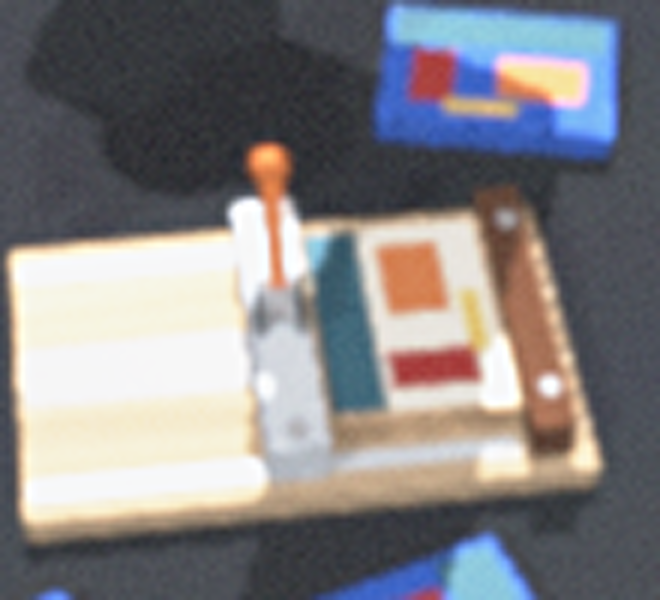

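Run:
```python
from h import *
def tip(c,box):
    x0,y0,x1,y1=box; p=c["pixels"][y0:y1,x0:x1]
    h=cv2.cvtColor(np.ascontiguousarray(p),cv2.COLOR_RGB2HSV)
    m=((h[...,0]<16)&(h[...,1]>150)&(h[...,2]>100)).astype(np.uint8)
    n,l,st,ce=cv2.connectedComponentsWithStats(m)
    k=1+st[1:,4].argmax(); ys,xs=np.where(l==k)
    return xs+x0,ys+y0
for i in (0,1):
    t=np.load(f"top{i}.npz"); s=np.load(f"scene{i}.npz")
    xs,ys=tip(t,(285,195,312,232) if i==0 else (250,195,275,232)); b=ys.max(); q=ys>b-3.5
    T=(xs[q].mean(),b-1.5)
    x2,y2=tip(s,(215,180,240,215) if i==0 else (245,178,265,215)); a=y2.min(); q=y2<a+5.5
    S=(x2[q].mean(),a+2.5)
    X=tri(t,T,s,S); print(i,T,S,len(xs),len(x2),X.round(4),jig(X).round(4))
    print("ideal proj lock 0/.05/.15/.35")
    yj=(-.113 if i==0 else -.008)
    for a in (0,.05,.15,.35):
        th=np.radians(-35)+a
        P=O+XH*.085*np.sin(th)+YH*yj+np.array([0,0,.067+.085*np.cos(th)])
        print(a,proj(t,P).round(1),proj(s,P).round(1))
c=np.load("top1.npz")
f=lambda x,y,z:jig(ray(c,185+(x+.5)/5-.5,150+(y+.5)/5-.5,z)).round(4)
print("fence front",f(334,125,.053),f(334,400,.053),"rear",f(397,125,.053),"stop",f(125,130,.048),f(123,470,.048))
print("panel",f(127,180,.038),f(327,180,.038),f(329,448,.038),f(127,448,.038))
```

```text
0 (np.float64(300.0), np.float64(222.5)) (np.float64(225.0), np.float64(189.5)) 66 49 [ 0.4919 -0.0991  0.1394] [-0.0471 -0.1139  0.1394]
ideal proj lock 0/.05/.15/.35
0 [299.4 223.2] [225.2 189.7]
0.05 [299.5 221.8] [225.2 189.9]
0.15 [299.6 218.7] [225.2 190.5]
0.35 [299.8 212.3] [225.4 192.5]
1 (np.float64(258.3333333333333), np.float64(222.5)) (np.float64(254.55555555555554), np.float64(186.5)) 42 41 [0.4893 0.0074 0.1414] [-0.0469 -0.0073  0.1414]
ideal proj lock 0/.05/.15/.35
0 [258.7 223.4] [254.5 187.1]
0.05 [258.7 222. ] [254.6 187.3]
0.15 [258.8 218.9] [254.8 187.9]
0.35 [258.8 212.5] [255.3 189.9]
fence front [0.0985 0.0093 0.053 ] [-0.058   0.0101  0.053 ] rear [ 0.0985 -0.0266  0.053 ] stop [0.097  0.1284 0.048 ] [-0.0958  0.1273  0.048 ]
panel [0.0699 0.1279 0.038 ] [0.0696 0.0133 0.038 ] [-0.0837  0.0129  0.038 ] [-0.0831  0.1262  0.038 ]
```

Measured: lever tip within about 0.05 rad of fully locked, fence front at jig y ≈ 0.010 (exactly the clamped value). One close wrist look at the seams from above before handing in.

```bash
python3 -m crank '[[[2,0,-0.5],[0,0,0]],[[4,0.5,-0.5],[0,0,0]],[[4,0.5,0],[0,0,0]],[[4,0.5,0],[0,0,0]],[[4,0.5,0],[0,0,0]],[[4,0.5,0],[0,0,0]],[[4,0.5,0],[0,0,0]],[[4,0.5,0],[0,0,0]],[[4,0,0],[0,0,0]],[[2,0,0],[0,0,0]],[[0,0,0],[0,0,0]],[[0,0,0],[0,0,0]]]';python3 - <<'E'
from rig import *;from h import *
c=capture('wrist');np.savez('wrist1.npz',**c);crop(c,0,0,512,384,1.5,'d1.png')
E
```

```text
time_s: 20.65
position: [0.6182, 0.0623, 0.2411]
tcp_rot: [[-0.027, 1.0, -0.0], [1.0, 0.027, -0.0], [-0.0, -0.0, -1.0]]
force: [0.1, -0.2, -0.4]
opening: 0.007
```

View pics/d1.png

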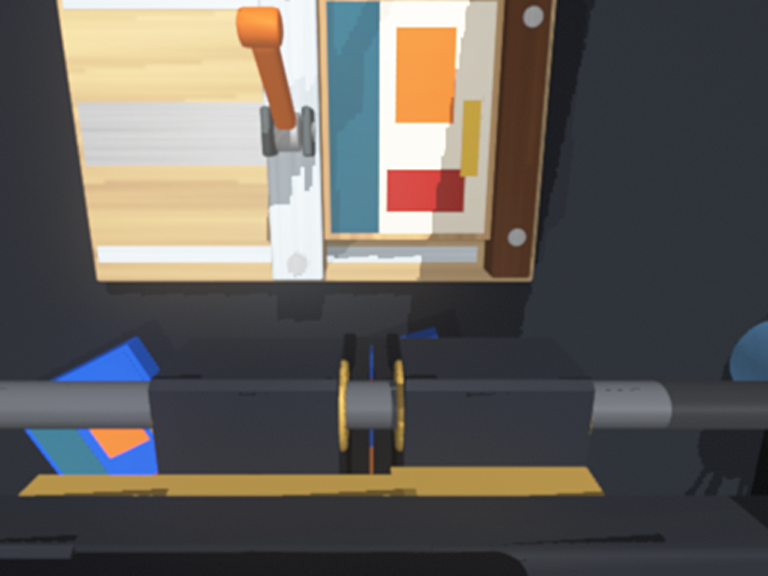

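The panel rim touches the fence at x≈323 and the stop at x≈490-500, parallel, with no gap. The lever tip is at (260,28) leaning toward the robot. Quick angle check with this view.

Run:
```python
from h import *
c=np.load("wrist1.npz")
q=lambda x,z:proj(c,O+XH*x+YH*-.008+np.array([0,0,z]))*1.5
print("pivot",q(0,.067))
for a in(0,.05,.1,.2,.35):
    th=np.radians(-35)+a; print(a,q(.085*np.sin(th),.067+.085*np.cos(th)).round(1))
print("lug-centre at z .078",q(0,.078), "fence end near far z.053",q(.1,.053))
```

```text
pivot [289.39939881 127.81072872]
0 [262.4  13.4]
0.05 [261.7  20.4]
0.1 [261.2  27.9]
0.2 [260.4  44.1]
0.35 [259.9  70.7]
lug-centre at z .078 [286.58373224 127.06886131] fence end near far z.053 [298.07908784 277.21350643]
```

This view suggests 0.05–0.1 rad, with about 2 mm of bias. There's plenty of time, so I'll press the lever once more, higher up on a longer arm, to make sure it is home.

```bash
python3 -m crank '[[[-1.5,-2,0],[0,0,0]],[[-2.5,-3,0],[0,0,0]],[[-1.2,-1.3,0],[0,0,0]],[[0,0,2],[0,0,0]],[[0,0,4],[0,0,0]],[[0,0,3.5],[0,0,0]],[[0,0,1.8],[0,0,0]],[[0,0,0],[0,0,0]],[[0,0,0],[0,0,0]]]';python3 - <<'E'
from rig import *;from h import *
print(jig(read_state()['position']))
c=capture('wrist');crop(c,0,0,512,384,1.5,'e1.png')
E
```

```text
time_s: 21.6
position: [0.5578, 0.0059, 0.1279]
tcp_rot: [[-0.023, 1.0, 0.0], [1.0, 0.023, -0.0], [-0.0, 0.0, -1.0]]
force: [0.0, -0.1, 0.6]
opening: 0.01
[ 0.02152446 -0.01062873  0.12788767]
```

View pics/e1.png

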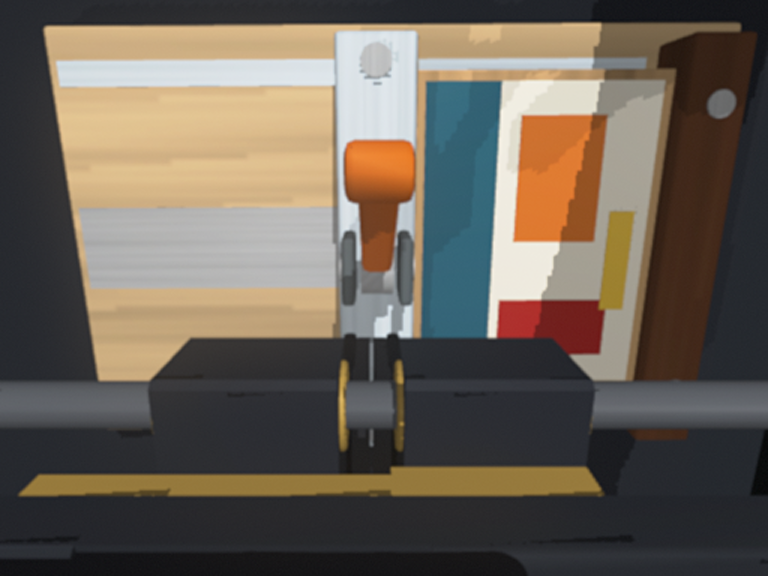

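Fingers are in line with the lever (tip at (380,170)). Pressing.

```bash
python3 -m crank '[[[0.2,-0.8,0],[0,0,0]],[[0,-1,0],[0,0,0]],[[0,-1,0],[0,0,0]],[[0,-0.6,0],[0,0,0]],[[0,-0.4,0],[0,0,0]],[[0,-0.3,0],[0,0,0]],[[0,0,0],[0,0,0]]]'|grep -E "posi|force";python3 -m crank '[[[0,-0.3,0],[0,0,0]],[[0,0,0],[0,0,0]]]'|grep -E "posi|force";python3 -m crank '[[[0,-0.3,0],[0,0,0]],[[0,0,0],[0,0,0]]]'|grep -E "posi|force";python3 -m crank '[[[0,-0.3,0],[0,0,0]],[[0,0,0],[0,0,0]]]'|grep -E "posi|force"
```

```text
position: [0.5172, 0.0077, 0.1279]
force: [0.4, 0.1, 0.2]
position: [0.5161, 0.0074, 0.1281]
force: [4.5, 1.3, -0.4]
position: [0.5135, 0.0071, 0.1282]
force: [5.9, 0.1, 0.4]
position: [0.5112, 0.0068, 0.1283]
force: [6.7, 0.5, -1.1]
```

The lever still moved, so it was not fully home. Continuing to the stop.

```bash
python3 -m crank '[[[0,-0.3,0],[0,0,0]],[[0,0,0],[0,0,0]]]'|grep -E "posi|force";python3 -m crank '[[[0,-0.3,0],[0,0,0]],[[0,0,0],[0,0,0]]]'|grep -E "posi|force";python3 -m crank '[[[0,-0.3,0],[0,0,0]],[[0,0,0],[0,0,0]]]'|grep -E "posi|force"
python3 - <<'E'
from rig import *;from h import *
print(jig(read_state()['position']))
c=capture('wrist');crop(c,0,0,512,384,1.5,'e2.png')
E
```

```text
position: [0.5107, 0.0065, 0.1288]
force: [9.3, 0.2, -2.6]
position: [0.5101, 0.0062, 0.1294]
force: [12.5, 2.6, -1.3]
position: [0.5095, 0.0059, 0.13]
force: [15.4, 2.1, -0.6]
[-0.02672661 -0.00936969  0.13003451]
```

View pics/e2.png

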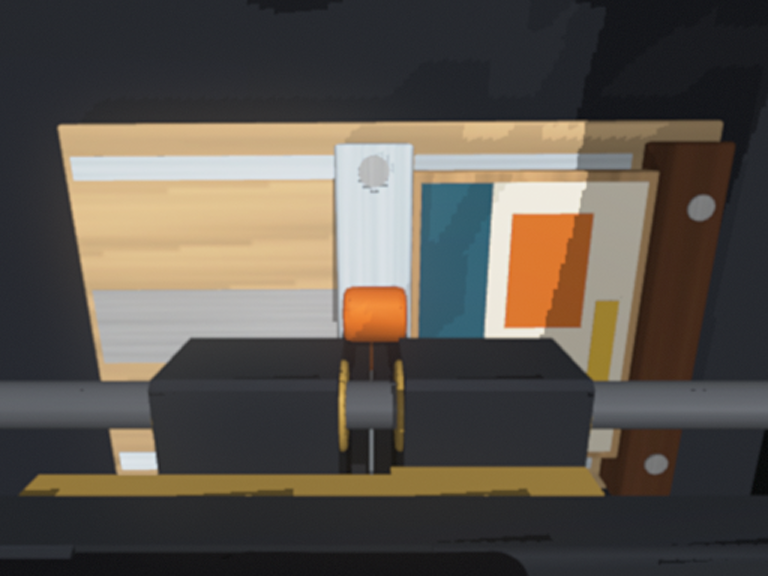

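Motion has stopped at the geometric limit (-0.0267 against about -0.027 expected). Backing off to the same viewpoint as before to compare the lever tip.

```bash
python3 -m crank '[[[0,1,0],[0,0,0]],[[0,2,0],[0,0,0]],[[0,3,-1],[0,0,0]],[[0,2,-3],[0,0,0]],[[0,2,-4],[0,0,0]],[[0,2,-3.3],[0,0,0]],[[2.5,0,0],[0,0,0]],[[2.8,0,0],[0,0,0]],[[0,0,0],[0,0,0]],[[0,0,0],[0,0,0]]]';python3 - <<'E'
from rig import *;from h import *
c=capture('wrist');np.savez('wrist2.npz',**c);crop(c,0,0,512,384,1.5,'f1.png')
w=np.load('wrist1.npz')
for c in (w,c):
  q=lambda x,z:(proj(c,O+XH*x+YH*-.008+np.array([0,0,z]))*1.5).round(1)
  print([q(.085*np.sin(a-.611),.067+.085*np.cos(a-.611))[1] for a in(0,.05,.1,.2)],"fence end",q(.1,.053))
E
```

```text
time_s: 24.6
position: [0.6158, 0.0635, 0.2397]
tcp_rot: [[-0.026, 1.0, -0.004], [1.0, 0.026, -0.001], [-0.001, -0.004, -1.0]]
force: [-0.4, 0.0, -0.3]
opening: 0.006
[np.float64(13.4), np.float64(20.4), np.float64(27.9), np.float64(44.1)] fence end [298.1 277.2]
[np.float64(19.7), np.float64(26.7), np.float64(34.2), np.float64(50.4)] fence end [296.2 282.1]
```

View pics/f1.png

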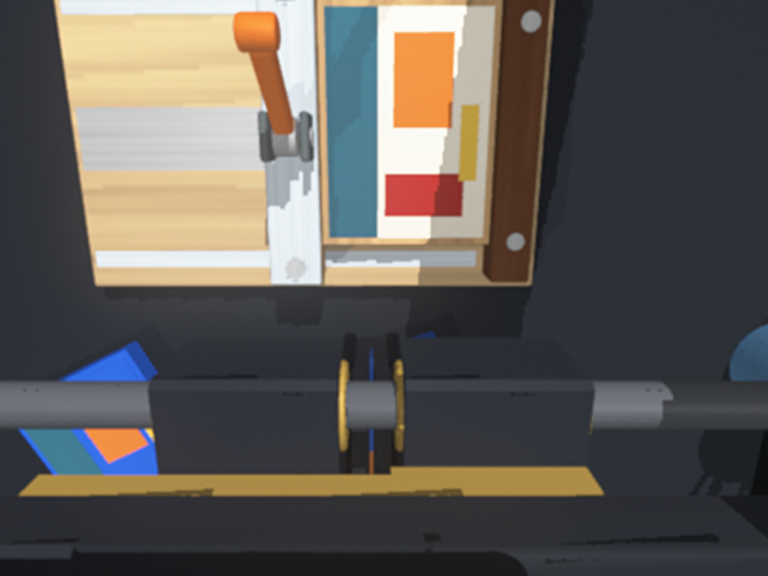

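The lever's rest position matches the earlier look to about 0.01 rad. It goes to the end stop when pressed and settles at about 0.05, the angle it had at the start, well inside the brake range. The panel is flush on both sides and the robot is clear, so I'm handing in.

```bash
python3 -c "
from rig import *
s=read_state();print(s['time_s'],s['force']);print(bot.hand_in())"
```

```text
24.65 [ 0.30400323  0.12306693 -0.0094974 ]
the job is handed in; nothing more can be done
None
```

I freed the lever, slid the fence until the panel was square and snug, and flipped the lever back to lock it. I then lifted the robot clear and handed in at 24.65 s.

- **Fit:** the fence front measured at jig y ≈ 0.010 m, which is the clamped place. The panel held against a 28 N push without moving, and the last wrist view shows it flush with both fence and stop.
- **Lever, not fully settled:** after the first locking push, one view put the lever at roughly 0.05–0.1 rad, so I pressed again, higher up. It yielded about 5 mm and then stopped hard. The pictures before and after differ by only about 0.01 rad. My reading is that it reaches the end stop under pressure and rests at about 0.05–0.07 rad. That is close to where it started and well inside the brake's 0.35 rad.
- **Not checked:** I did not push on the fence after locking to test the brake. I planned the path clear of the crockery and the brush jar and felt no contact, but took no final full picture of them.

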